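Set the mug warmer

ROBOT

A 6-joint arm with a two-finger parallel gripper is mounted at the origin on a cart in front of the work surface, level with it; the furniture and walls round the work are solid. World frame = base frame: x ahead of the robot, y to its left, z up, the work surface at z = 0. Lengths are in m, angles in rad, forces in N, time in s.
With the tool pointing down it reaches from about 0.425 to 0.925 m from the base axis. Payload 12.5 kg.
Tool frame: the origin (TCP) lies midway between the tips of the shut fingers; the grasp point (between the pads) lies 19 mm behind it; z points along the fingers, x is the direction in which the jaws open and shut, and the axes are right-handed (so a half turn about z gives the same grasp; the last joint's range is limited). The gripper opens to 85 mm and grips with 20 to 120 N. Pads are 22 mm wide; open, the fingers measure 114 mm over their backs; the gripper's body (76 mm by 85 mm) begins 54 mm behind the grasp point. The pads swing forward as they close: fully open they stand 13 mm farther back than shut.
Start: joints at [1.025, 0.491, 1.559, -0, 1.092, -0.106], TCP at [0.266, 0.566, 0.231] pointing down, gripper open.
Joint ranges: [-3.1, 3.1], [-0.84, 2.19], [0.05, 2.79], [-1.13, 4.28], [0.06, 2.93], [-2.69, 2.69]. Speed limits (rad/s): [2.22, 2.22, 2.79, 3.14, 3.14, 3.14].

INTERFACE

Orientations are given as a rotation vector (axis times angle).
In Python, from station import env gives the robot as it stands.
- The arm moves only by the shell command python3 -m pendant 'ROWS' [FORCE]. ROWS is JSON, a list of rows, each an object with "turn": the turn, a rotation vector about the tool's x, y, z in degrees, a list of three; "translation": the shift along the tool's x, y, z in cm, a list of three; "grip": the finger opening in cm, from 0 to 8.54. In form: [{"turn": [rx, ry, rz], "translation": [tx, ty, tz], "grip": grip}, ...]. A call has 1 to 8 rows; each row is the pose to reach, as a shift and turn from the pose commanded when the call began, along the tool's axes at that moment; what a row does not reach only later rows make up. A row lasts 1/10 s, in which the tool goes at most 50 mm and 8.59 degrees, less where a joint would pass 70% of its speed; a pose out of reach is approached as far as the arm can. A call with a gripper value outside its range is refused whole. The fingers move at their own pace and stop on an object; FORCE is the grip in N (left out, the last holds). Time passes only in rows, so rows that repeat a pose let the fingers close. It gives the time, the measured TCP pose, the force and the opening at its end, in the units of the state.
- env.state(): the state, without advancing time (a new reading comes with each control period).
- env.grab_frame(name): name is "scene" or "top" or "wrist"; returns a dict with "img" (420x560x3 uint8, red, green, blue), "camera_matrix" (3x3 intrinsics, pixels), "xyz" and "attitude" of the camera in the world. Camera axes: x right, y down, z forward; pixel columns grow to the right and rows downward; lengths in m; the calibration is good to about 2 mm. A picture is of the moment at which its call begins. There is no depth.
- env.hand_in(): hands the job in, once; it reports no verdict.
The state is a dict: "t": time; "qpos": joint angles; "qd": joint speeds; "joint_efforts": joint torques, N m; "position": TCP position; "orientation": TCP orientation; "ft_force": force on the tool from outside, world axes, zero at the start; "torque": the same for the moment, N m; "gripper_width": finger opening in m.
Only numpy, scipy, OpenCV 4.12 (cv2) and the standard library are available. Lean on these libraries where they do the work, as an engineer would, in place of code of your own. Each camera call takes 0.05 s, during which the arm holds its last target.

TASK

Set the mug warmer: with your fingertips on its knurled dial, turn the dial clockwise until its white pointer clicks in at the bar mark (the short white bar among the dots), then press the start key beside the dial all the way down and let it go. Touch only the dial and the key: do not grasp, lift or shift the mug or any of the things standing around.

Things in the scene. Friction and masses are not known exactly. Their poses are not given: they have to be found in the camera images.
- warmer: Mug warmer fixed to the worktop: grey box 270 (its x) x 200 (its y) x 34 mm high, origin at the centre of its underside, z up. Controls on its -x half; on its +x half a round steel plate (116 mm across, centre x = +70 mm, top 38 mm up) with a mug. The dial's fixed grey collar is 100 mm across, its top 3.5 mm below the dial's rib tops, so the dial cannot be gripped.
- dial_top (a point): On the vertical axis of the black dial, at its rib tops: x -60, y +35, z 49.5 mm in the warmer's frame. Flat rubbery disc, 76 mm across, recessed in the collar, rigid in height; a fingertip pressed on its top (5 to 15 N) and moved in an arc turns it. 18 radial ribs 1.5 mm high, 20 degrees apart, from 17 to 37 mm radius; one, white and longer (from 8 mm), is the pointer.
- dial (a joint): Dial angle, rad, growing clockwise seen from above. 0: pointer along the warmer's -x, at the white bar on the box just outside the collar. Clicks every 0.524: dots at -1.571, -1.047, -0.524, the bar at 0, dots at 0.524, 1.047; stops just beyond. Starts one or two clicks before the bar. A click takes about 0.08 N m; let go, it pulls into the nearest click.
- start_key (a joint): Travel of the start key in m: 0 up, 0.005 fully down (about 4 N); it springs back.
- start_key_top (a point): Centre of the top of the start key, a round black push button 26 mm across on a round base (42 mm across), 55 mm above the worktop, pressed straight down; at x = -90, y = -64 mm in the warmer's frame.
- mug_2: Low white mug, about 63 mm across, 88 mm over its handle, 52 mm high, loose, on the warm plate (its top is about 90 mm above the worktop). Origin at the centre of its underside. Leave it there.
- teaspoon: Loose teaspoon 131 mm long lying beside the warmer, on its -y side. Leave it.
- spare_knob: Loose dark round tap knob, 29 mm across, 18 mm high, lying on the worktop on the warmer's +y side; not the dial. Leave it.
- spice_jar: Spice jar 45 mm across, 106 mm high, standing to the left. Leave it.
- pepper_mill: Mill 44 mm across, 90 mm high, standing to the right. Leave it.

How it is judged:
On the way, in this order (a step that is already met when the one before it is completed fails the run):
1. the dial is at the bar mark (value of joint dial between -0.14 and 0.14 rad), for 0.3 s.
2. the start key is pressed fully down (value of joint start_key above 0.004 m), for 0.02 s.
At the end, for the whole second after the job is handed in: The dial rests in the click at the bar mark (within 0.14 rad, 8 degrees), the start key has been pressed (4 mm or more) after that and is up again (within 1.5 mm), and the mug stands upright on the warm plate within 20 mm of where it was (all of step 1 and value of joint start_key below 0.0015 m and distance of mug_2 from where it was at the start of the episode below 0.02 m and angle between mug_2's own z axis and vertical below 0.1 rad); the robot touches nothing.
It fails at once if the start key is pressed while the dial is not at the bar mark (value of joint start_key above 0.003 m and (value of joint dial below -0.2 rad or value of joint dial above 0.2 rad)).
It fails at once if the mug is lifted, pushed off its place or tipped (distance of mug_2 from where it was at the start of the episode above 0.02 m or angle between mug_2's own z axis and vertical above 0.3 rad).
It fails at once if a thing standing around is lifted, carried or pushed away (distance of any of teaspoon, spare_knob, spice_jar, pepper_mill from where it was at the start of the episode above 0.03 m).
It also fails if it takes over 42 s, if anything falls off the work surface, if the arm or the gripper's body presses on something with over 40 N, if the wrist force passes 120 N, or if a joint passes its speed limit or range.

## Working session

There is one attempt and no reset: what is moved stays moved. The work goes in short steps, Python scripts to look and compute and a shell command to move; the robot and the scene stay as the last step left them, time stands still between calls to the robot, and variables do not carry over. Pictures are saved under pics/ and viewed, and the job is handed in when it is done.

```bash
ls; mkdir -p pics; python3 - <<'E'
from station import env
import cv2,numpy as np
s=env.state()
for k,v in s.items(): print(k,np.round(v,4))
for n in ("scene","top","wrist"):
    f=env.grab_frame(n)
    cv2.imwrite(f"pics/{n}0.png",cv2.cvtColor(f["img"],cv2.COLOR_RGB2BGR))
    np.savez(f"pics/{n}0.npz",K=f["camera_matrix"],t=f["xyz"],a=f["attitude"])
    print(n,np.round(f["camera_matrix"],1).tolist(),np.round(f["xyz"],4),np.round(f["attitude"],4))
E
```

```text
pics
t 0.0
qpos [ 1.0254  0.4915  1.5595  0.      1.0917 -0.1056]
qd [ 0.0002  0.0007 -0.0031  0.0006 -0.0001 -0.0007]
joint_efforts [-4.20000e-03 -6.18451e+01 -2.61581e+01 -3.00000e-04  4.20000e-03
  0.00000e+00]
position [0.2659 0.5653 0.2307]
orientation [ 2.6521e+00  1.6831e+00 -1.6000e-03]
ft_force [0.5988 0.0264 0.6126]
torque [-0.0608  0.029  -0.0295]
gripper_width 0.0854
scene [[398.5, 0.0, 279.7], [0.0, 398.5, 210.1], [0.0, 0.0, 1.0]] [ 0.0323 -0.2508  0.7823] [-2.1829  1.2069 -0.4563]
top [[506.6, 0.0, 283.1], [0.0, 506.6, 211.3], [0.0, 0.0, 1.0]] [0.3173 0.0695 1.2171] [-2.1492  2.1106 -0.2354]
wrist [[335.1, 0.0, 284.9], [0.0, 335.1, 211.1], [0.0, 0.0, 1.0]] [0.2025 0.5955 0.3738] [2.4419 1.5492 0.2213]
```

View pics/top0.png

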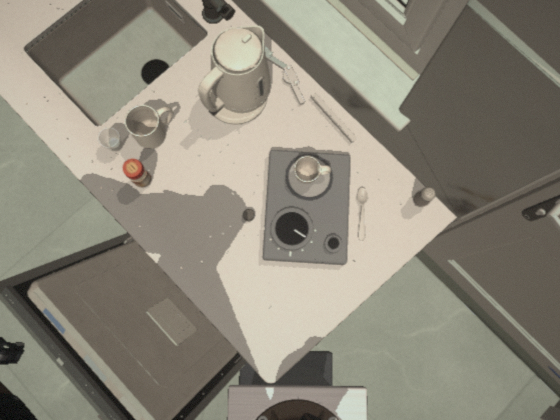

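View pics/scene0.png

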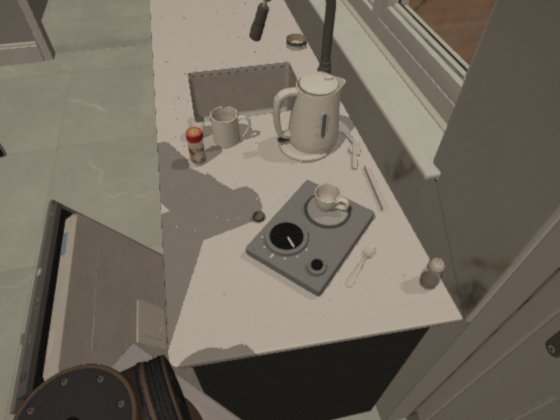

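```bash
python3 - <<'E'
import cv2
a=cv2.imread("pics/top0.png"); 
c=a[100:260,180:400]; cv2.imwrite("pics/top0c.png",cv2.resize(c,None,fx=3.6,fy=3.6,interpolation=cv2.INTER_CUBIC))
E
```

```text
(no output)
```

View pics/top0c.png

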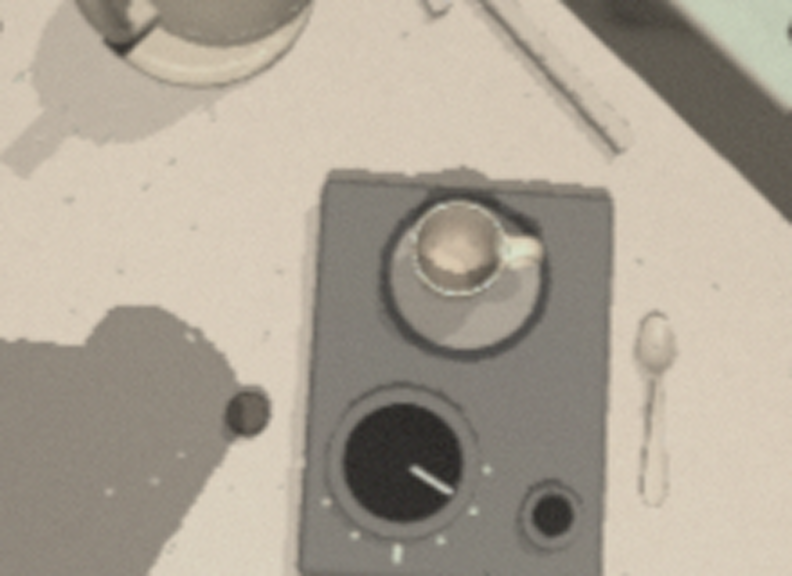

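```bash
python3 - <<'E'
import cv2
a=cv2.imread("pics/scene0.png"); 
c=a[170:300,230:390]; cv2.imwrite("pics/scene0c.png",cv2.resize(c,None,fx=4.5,fy=4.5,interpolation=cv2.INTER_CUBIC))
E
```

```text
(no output)
```

View pics/scene0c.png

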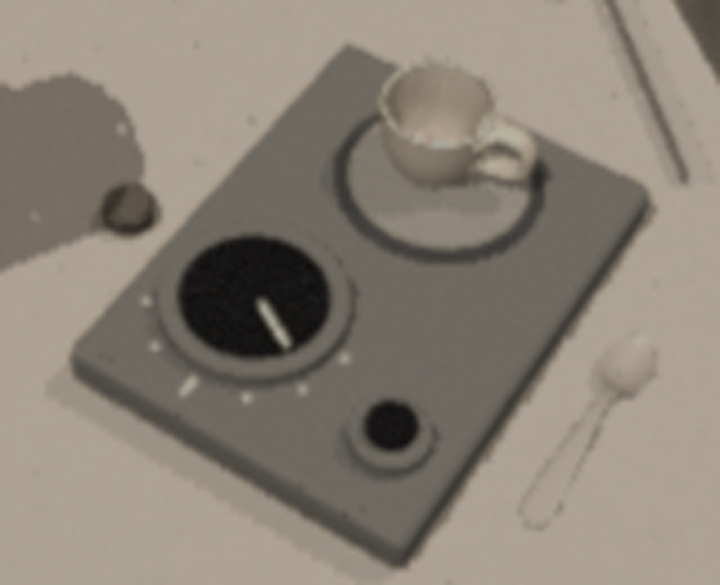

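View pics/wrist0.png

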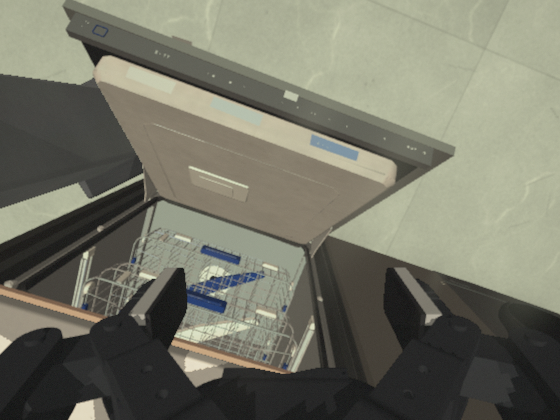

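```bash
cat > h.py <<'E'
import numpy as np,cv2
from scipy.spatial.transform import Rotation as R
from scipy.optimize import least_squares
def cam(n):
    d=np.load(f"pics/{n}.npz"); return d["K"],d["t"],R.from_rotvec(d["a"]).as_matrix()
def proj(c,P):
    K,t,A=c; p=(np.atleast_2d(P)-t)@A@K.T; return p[:,:2]/p[:,2:]
def ray(c,uv,z):
    K,t,A=c; d=A@np.linalg.inv(K)@np.array([*uv,1.]); return t+d*(z-t[2])/d[2]
def W(p,P):
    c,s=np.cos(p[2]),np.sin(p[2]); P=np.atleast_2d(P); return P@np.array([[c,s,0],[-s,c,0],[0,0,1]])+[p[0],p[1],0]
E
python3 - <<'E'
from h import *
T,S=cam("top0"),cam("scene0")
def tc(u,v): return (u/3.6+180-.36,v/3.6+100-.36)
def sc(u,v): return (u/4.5+230-.39,v/4.5+170-.39)
dial=[-.06,.035,.0495];key=[-.09,-.064,.055]
# ( camera, pixel, point)
obs=[(T,tc(404,462),dial),(T,tc(553,516),key),(S,sc(254,297),dial),(S,sc(391,425),key),
(T,tc(466,273),[.07,0,.038]),(S,sc(441,180),[.07,0,.038])]
for c,uv,P in obs: print(np.round(ray(c,uv,P[2]),4))
f=lambda p:np.concatenate([(proj(c,W(p,P))[0]-uv) for c,uv,P in obs])
r=least_squares(f,[.5,0,0]);print(r.x,np.round(f(r.x).reshape(-1,2),2))
print("dial",W(r.x,dial),"key",W(r.x,key))
for n in("top0","scene0"):
    c=cam(n);im=cv2.imread(f"pics/{n}.png");im=cv2.resize(im,None,fx=4,fy=4,interpolation=cv2.INTER_CUBIC)
    th=np.linspace(0,2*np.pi,60)
    def ci(x,y,z,rr): return np.c_[x+rr*np.cos(th),y+rr*np.sin(th),0*th+z]
    for q in (ci(-.06,.035,.048,.038),ci(-.06,.035,.046,.05),ci(-.09,-.064,.055,.013),ci(.07,0,.038,.058),np.array([[x,y,.034] for x,y in((.135,.1),(.135,-.1),(-.135,-.1),(-.135,.1),(.135,.1))]),np.array([dial,[-.12,.035,.034]])):
        cv2.polylines(im,[np.round((proj(c,W(r.x,q))+.5)*4).astype(int)],False,(0,255,0),1)
    o=(190,130) if n=="top0" else (230,160)
    cv2.imwrite(f"pics/{n}o.png",im[o[1]*4:o[1]*4+600,o[0]*4:o[0]*4+720])
w=cam("wrist0"); Rt=R.from_rotvec([2.6521,1.6831,-.0016]).as_matrix()
print("cam in tool",Rt.T@(w[1]-np.array([.2659,.5653,.2307])),Rt)
E
```

```text
[0.5092 0.0208 0.0495]
[ 0.475  -0.0753  0.055 ]
[0.5065 0.0176 0.0495]
[ 0.473  -0.0792  0.055 ]
[ 0.64   -0.0196  0.038 ]
[ 0.6364 -0.0232  0.038 ]
[ 0.56739268 -0.01792928 -0.04684383] [[ 0.43  0.03]
 [ 1.01  0.22]
 [-0.25 -1.19]
 [-0.31 -0.81]
 [ 0.65  1.09]
 [-0.53 -0.57]]
dial [[0.50909744 0.01984193 0.0495    ]] key [[ 0.4744945  -0.07764467  0.055     ]]
cam in tool [ 0.00016301 -0.07019581 -0.14308841] [[ 4.25766232e-01  9.04833004e-01 -5.92201151e-04]
 [ 9.04832495e-01 -4.25766626e-01 -9.68107835e-04]
 [-1.12811541e-03 -1.23655219e-04 -9.99999356e-01]]
```

View pics/top0o.png

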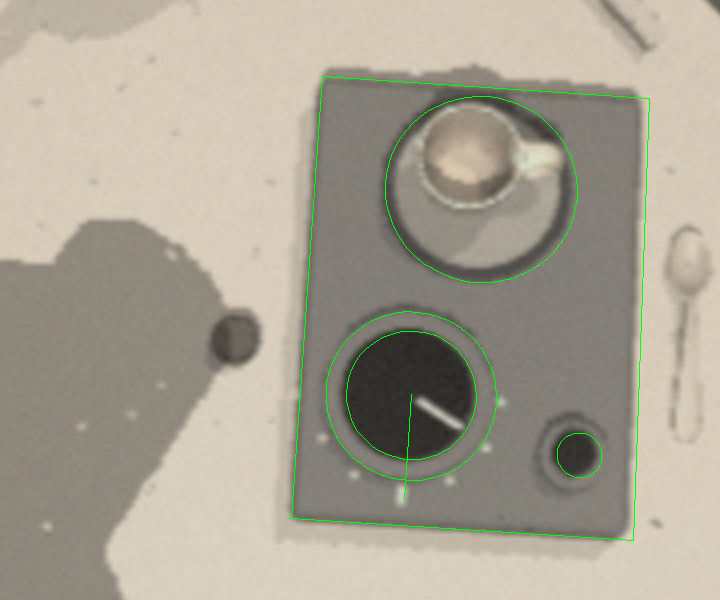

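View pics/scene0o.png

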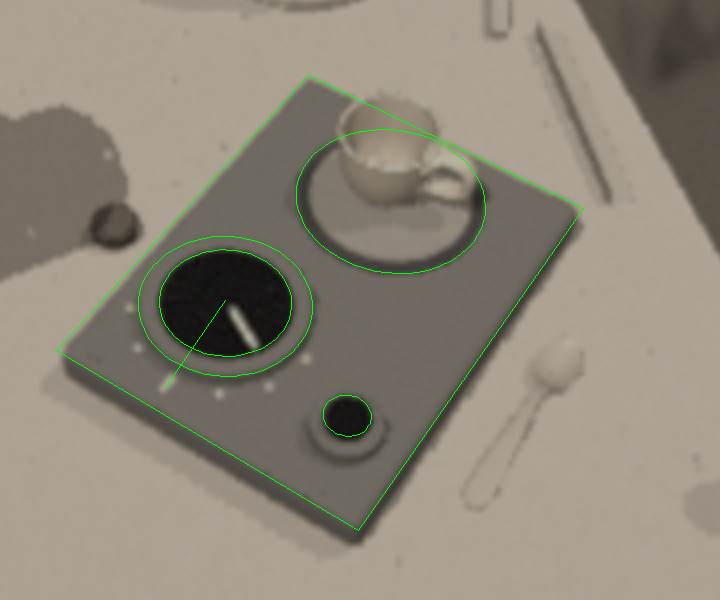

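```bash
python3 -m pendant '[{"turn":[0,0,8],"translation":[-5,5.8,0],"grip":4.2},{"turn":[0,0,35],"translation":[-39.1,45.2,0],"grip":4.2},{"turn":[0,0,35],"translation":[-39.1,45.2,0],"grip":4.2},{"turn":[0,0,35],"translation":[-39.1,45.2,0],"grip":4.2},{"turn":[0,0,35],"translation":[-39.1,45.2,0],"grip":4.2},{"turn":[0,0,35],"translation":[-39.1,45.2,0],"grip":4.2},{"turn":[0,0,35],"translation":[-39.1,45.2,0],"grip":4.2},{"turn":[0,0,35],"translation":[-39.1,45.2,0],"grip":4.2}]'
cat > go.py <<'E'
from h import *
from station import env
import sys
s=env.state(); p=np.array(s["position"]); A=R.from_rotvec(s["orientation"]).as_matrix()
tgt=np.array([float(v) for v in sys.argv[1:4]]); H=float(sys.argv[4])
h=np.degrees(np.arctan2(A[1,0],A[0,0]))
Hr=np.radians(H); B=np.array([[np.cos(Hr),np.sin(Hr),0],[np.sin(Hr),-np.cos(Hr),0],[0,0,-1]]).T
print("t",s["t"],"pos",p.round(4),"head",h.round(1),"F",np.round(s["ft_force"],1),"M",np.round(s["torque"],2),"w",round(s["gripper_width"],4),"q",np.round(s["qpos"],2))
print("shift cm",(A.T@(tgt-p)*100).round(2),"turn deg",np.degrees(R.from_matrix(A.T@B).as_rotvec()).round(2))
E
python3 go.py .509 .020 .11 30
```

```text
t: 0.95
position: [0.4288, 0.1981, 0.2314]
orientation: [-3.036, -0.808, -0.0]
ft_force: [1.0, 0.6, 0.1]
gripper_width: 0.042
t 0.95 pos [0.4288 0.1981 0.2314] head 29.8 F [1.  0.6 0.1] M [-0.01 -0.03  0.01] w 0.042 q [ 0.29  0.27  1.92  0.    0.95 -0.23]
shift cm [-1.9  19.44 12.14] turn deg [-0.   -0.01 -0.19]
```

```bash
python3 -m pendant '[{"turn":[0,0,0],"translation":[-1.0,8,2],"grip":4.2},{"turn":[0,0,0],"translation":[-1.9,19,5],"grip":4.2},{"turn":[0,0,0],"translation":[-1.9,19,9],"grip":4.2},{"turn":[0,0,0],"translation":[-1.9,19,12],"grip":4.2},{"turn":[0,0,0],"translation":[-1.9,19,12],"grip":4.2},{"turn":[0,0,0],"translation":[-1.9,19,12],"grip":4.2},{"turn":[0,0,0],"translation":[-1.9,19,12],"grip":4.2}]'
python3 go.py .509 .020 .07 30
python3 - <<'E'
from station import env
import cv2,numpy as np
for n in ("wrist",):
    f=env.grab_frame(n)
    cv2.imwrite(f"pics/{n}1.png",cv2.cvtColor(f["img"],cv2.COLOR_RGB2BGR))
    np.savez(f"pics/{n}1.npz",K=f["camera_matrix"],t=f["xyz"],a=f["attitude"])
E
```

```text
t: 1.65
position: [0.5061, 0.0256, 0.1111]
orientation: [-3.036, -0.806, 0.002]
ft_force: [-0.0, 0.6, -0.2]
gripper_width: 0.0422
t 1.65 pos [0.5061 0.0256 0.1111] head 29.7 F [-0.   0.6 -0.2] M [0.02 0.01 0.01] w 0.0422 q [-0.08  0.49  1.97  0.    0.68 -0.6 ]
shift cm [-0.03  0.64  4.11] turn deg [-0.05  0.06 -0.26]
```

View pics/wrist1.png

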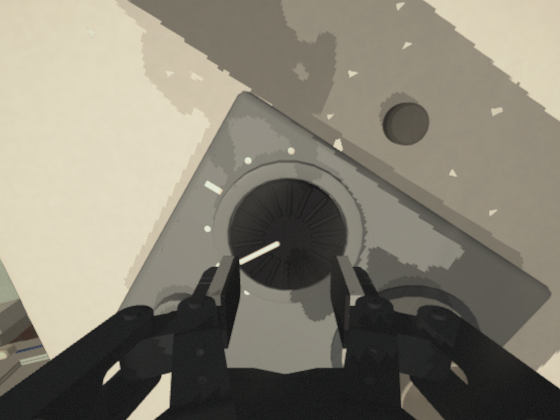

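The wrist picture shows the dial centred near (289,234). The pointer runs to (241,263), on the second dot away from the bar, and the bar is at (213,187). So the dial is two clicks short. I'll check the dial position with this view.

```bash
python3 - <<'E'
from h import *
c=cam("wrist1"); print(ray(c,(289,234),.048), ray(c,(213,187),.034), ray(c,(240,263),.0495))
print(proj(c,[[.509,.020,.048],[.449,.0226,.034],[.4745,-.0776,.055]]))
im=cv2.imread("pics/wrist1.png");th=np.linspace(0,6.283,60)
for ctr,col in(((.509,.020),(0,255,0)),):
  for r,z in((.038,.048),(.05,.046)):
    q=np.c_[ctr[0]+r*np.cos(th),ctr[1]+r*np.sin(th),0*th+z]
    cv2.polylines(im,[np.round(proj(c,q)).astype(int)],True,col,1)
cv2.imwrite("pics/wrist1o.png",cv2.resize(im[130:320,180:400],None,fx=3,fy=3))
E
```

```text
[0.51186075 0.02253477 0.048     ] [0.45358272 0.02190219 0.034     ] [ 0.49345399 -0.01102462  0.0495    ]
[[283.28343265 235.1226797 ]
 [207.30458522 182.77941258]
 [170.11972567 330.51091186]]
```

View pics/wrist1o.png

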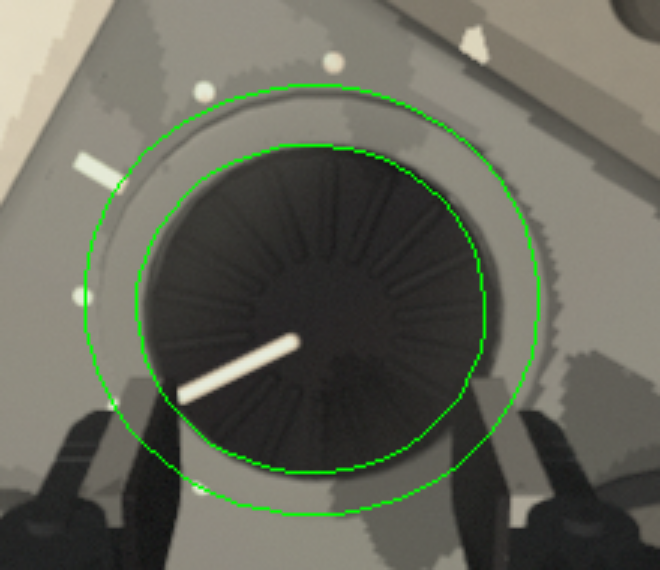

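```bash
python3 go.py .5105 .021 .06 30
```

```text
t 1.7 pos [0.5063 0.0262 0.1119] head 29.8 F [0.8 0.8 0.5] M [ 0.02 -0.01  0.01] w 0.0421 q [-0.08  0.49  1.97  0.    0.68 -0.6 ]
shift cm [0.1  0.65 5.19] turn deg [-0.   -0.02 -0.2 ]
```

```bash
python3 -m pendant '[{"turn":[0,0,0],"translation":[0.1,0.6,1.5],"grip":4.2},{"turn":[0,0,0],"translation":[0.1,0.6,3],"grip":4.2},{"turn":[0,0,0],"translation":[0.1,0.6,4.2],"grip":4.2},{"turn":[0,0,0],"translation":[0.1,0.6,5.2],"grip":4.2},{"turn":[0,0,0],"translation":[0.1,0.6,5.2],"grip":4.2}]'
python3 go.py .5105 .021 .05 30
```

```text
t: 2.2
position: [0.5099, 0.0215, 0.0588]
orientation: [-3.035, -0.809, 0.001]
ft_force: [0.2, -0.1, -0.4]
gripper_width: 0.0422
t 2.2 pos [0.5099 0.0215 0.0588] head 29.8 F [ 0.2 -0.1 -0.4] M [-0.01  0.05  0.01] w 0.0422 q [-0.09  0.59  2.    0.    0.56 -0.61]
shift cm [0.03 0.08 0.88] turn deg [-0.04  0.04 -0.15]
```

```bash
python3 -m pendant '[{"turn":[0,0,0],"translation":[0.0,0.1,0.3],"grip":4.2},{"turn":[0,0,0],"translation":[0.0,0.1,0.5],"grip":4.2},{"turn":[0,0,0],"translation":[0.0,0.1,0.7],"grip":4.2},{"turn":[0,0,0],"translation":[0.0,0.1,0.7],"grip":4.2}]'
python3 go.py .5105 .021 .05 30
```

```text
t: 2.6
position: [0.5107, 0.0201, 0.0523]
orientation: [-3.036, -0.808, -0.0]
ft_force: [-0.0, 0.5, 1.2]
gripper_width: 0.0422
t 2.6 pos [0.5107 0.0201 0.0523] head 29.8 F [-0.   0.5  1.2] M [ 0.03 -0.01  0.03] w 0.0422 q [-0.09  0.6   2.    0.    0.54 -0.61]
shift cm [ 0.03 -0.09  0.23] turn deg [-0.  -0.  -0.2]
```

```bash
python3 -m pendant '[{"turn":[0,0,0],"translation":[0,0,0.2],"grip":4.2},{"turn":[0,0,0],"translation":[0,0,0.2],"grip":4.2}]'; python3 -m pendant '[{"turn":[0,0,0],"translation":[0,0,0.2],"grip":4.2},{"turn":[0,0,0],"translation":[0,0,0.2],"grip":4.2}]'
```

```text
t: 2.8
position: [0.5107, 0.0201, 0.0502]
orientation: [-3.036, -0.808, 0.0]
ft_force: [0.3, -1.2, -0.8]
gripper_width: 0.0421
t: 3.0
position: [0.5107, 0.0201, 0.0481]
orientation: [-3.036, -0.808, 0.0]
ft_force: [-0.2, -0.1, 0.2]
gripper_width: 0.0418
```

```bash
python3 -m pendant '[{"turn":[0,0,0],"translation":[0,0,0.15],"grip":4.2},{"turn":[0,0,0],"translation":[0,0,0.15],"grip":4.2}]'; python3 -m pendant '[{"turn":[0,0,0],"translation":[0,0,0.1],"grip":4.2},{"turn":[0,0,0],"translation":[0,0,0.1],"grip":4.2}]'
```

```text
t: 3.2
position: [0.5108, 0.0201, 0.0475]
orientation: [3.036, 0.808, 0.001]
ft_force: [-1.8, -0.3, 11.9]
gripper_width: 0.0422
t: 3.4
position: [0.5109, 0.0201, 0.0473]
orientation: [3.035, 0.808, 0.002]
ft_force: [-5.6, -0.3, 23.1]
gripper_width: 0.042
```

```bash
python3 -m pendant '[{"turn":[0,0,0],"translation":[0,0,-0.08],"grip":4.2},{"turn":[0,0,4],"translation":[0,0,-0.08],"grip":4.2},{"turn":[0,0,9],"translation":[0,0,-0.08],"grip":4.2},{"turn":[0,0,14],"translation":[0,0,-0.08],"grip":4.2}]'; python3 go.py .5105 .021 .0473 -30
python3 - <<'E'
from station import env
import cv2,numpy as np
for n in ("wrist",):
    f=env.grab_frame(n)
    cv2.imwrite(f"pics/{n}2.png",cv2.cvtColor(f["img"],cv2.COLOR_RGB2BGR))
    np.savez(f"pics/{n}2.npz",K=f["camera_matrix"],t=f["xyz"],a=f["attitude"])
E
```

```text
t: 3.8
position: [0.5108, 0.0201, 0.0475]
orientation: [3.112, 0.426, 0.001]
ft_force: [-3.3, 1.2, 14.0]
gripper_width: 0.0423
t 3.8 pos [0.5108 0.0201 0.0475] head 15.6 F [-3.3  1.2 14. ] M [0.12 0.58 0.01] w 0.0423 q [-0.09  0.61  2.    0.    0.53 -0.36]
shift cm [-0.01 -0.09  0.02] turn deg [-1.00e-02 -5.00e-02  4.56e+01]
```

View pics/wrist2.png

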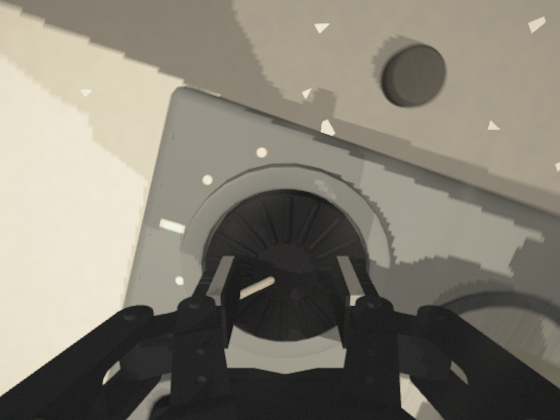

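The pointer is turning with the fingers: it still sits at the left fingertip, while the box has rotated in view. I'll carry on to 60° in total.

```bash
python3 -m pendant '[{"turn":[0,0,6],"translation":[0,0,0],"grip":4.2},{"turn":[0,0,12],"translation":[0,0,0],"grip":4.2},{"turn":[0,0,18],"translation":[0,0,0],"grip":4.2},{"turn":[0,0,24],"translation":[0,0,0],"grip":4.2},{"turn":[0,0,30],"translation":[0,0,0],"grip":4.2},{"turn":[0,0,36],"translation":[0,0,0],"grip":4.2},{"turn":[0,0,42],"translation":[0,0,0],"grip":4.2},{"turn":[0,0,47],"translation":[0,0,0],"grip":4.2}]'; python3 go.py .5105 .021 .0473 -30
python3 - <<'E'
from station import env
import cv2,numpy as np
for n in ("wrist",):
    f=env.grab_frame(n)
    cv2.imwrite(f"pics/{n}3.png",cv2.cvtColor(f["img"],cv2.COLOR_RGB2BGR))
    np.savez(f"pics/{n}3.npz",K=f["camera_matrix"],t=f["xyz"],a=f["attitude"])
E
```

```text
t: 4.65
position: [0.511, 0.0202, 0.0475]
orientation: [-3.024, 0.851, -0.002]
ft_force: [-2.4, 2.2, 12.9]
gripper_width: 0.0421
t 4.65 pos [0.511  0.0202 0.0475] head -31.4 F [-2.4  2.2 12.9] M [0.42 0.4  0.11] w 0.0421 q [-0.09  0.61  2.    0.    0.53  0.46]
shift cm [-0.08 -0.04  0.02] turn deg [-0.04 -0.05 -1.44]
```

View pics/wrist3.png

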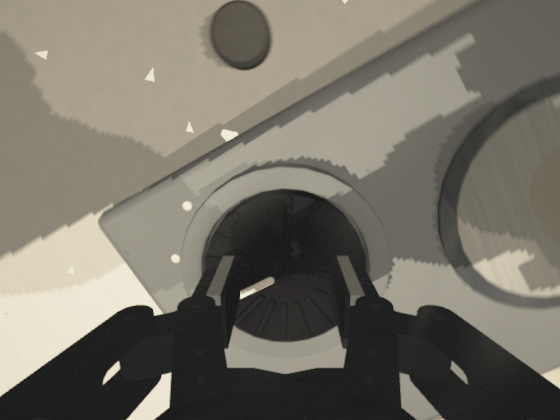

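Now the pointer seems to have followed all the way; the bar is hidden behind the left finger. I'll lift straight up and look.

```bash
python3 -m pendant '[{"turn":[0,0,0],"translation":[0,0,-0.5],"grip":4.2},{"turn":[0,0,0],"translation":[0,0,-2],"grip":4.2},{"turn":[0,0,0],"translation":[0,0,-5],"grip":4.2},{"turn":[0,0,0],"translation":[0,0,-8],"grip":2},{"turn":[0,0,0],"translation":[0,0,-8],"grip":0}]'; python3 go.py .4745 -.0776 .08 -30
python3 - <<'E'
from station import env
import cv2,numpy as np
for n in ("wrist","scene"):
    f=env.grab_frame(n)
    cv2.imwrite(f"pics/{n}4.png",cv2.cvtColor(f["img"],cv2.COLOR_RGB2BGR))
    np.savez(f"pics/{n}4.npz",K=f["camera_matrix"],t=f["xyz"],a=f["attitude"])
E
```

```text
t: 5.2
position: [0.5121, 0.02, 0.1298]
orientation: [-3.025, 0.844, -0.009]
ft_force: [-0.1, 0.3, -0.1]
gripper_width: 0.0137
t 5.2 pos [0.5121 0.02   0.1298] head -31.2 F [-0.1  0.3 -0.1] M [-0.03  0.01 -0.02] w 0.0137 q [-0.09  0.47  1.94  0.    0.72  0.45]
shift cm [ 1.81 10.31  4.96] turn deg [-0.14 -0.28 -1.17]
```

View pics/wrist4.png

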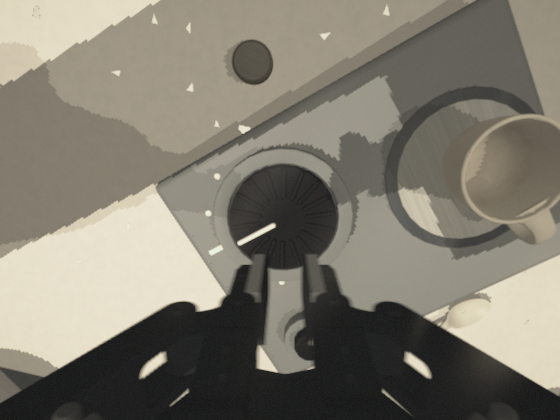

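View pics/scene4.png

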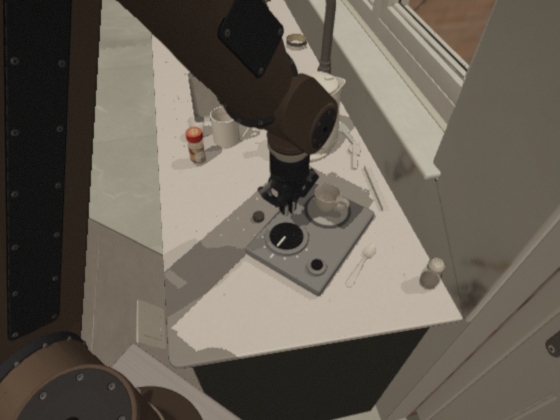

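```bash
python3 - <<'E'
from h import *
c=cam("wrist4"); im=cv2.imread("pics/wrist4.png")
a=ray(c,(274,226),.0495);b=ray(c,(239,244),.0495);k=ray(c,(216,250.5),.034)
print(a,b,k); d=b-a; print("pointer dir deg",np.degrees(np.arctan2(d[1],d[0])), "(-x of warmer:",180-2.68,")")
g=ray(c,(283,216),.048);print("dial",g); d=k-g; print("bar dir",np.degrees(np.arctan2(d[1],d[0])))
cv2.imwrite("pics/wrist4c.png",cv2.resize(im[150:290,180:360],None,fx=4,fy=4,interpolation=cv2.INTER_CUBIC))
E
python3 go.py .4755 -.0770 .075 -31
```

```text
[0.50470085 0.01929129 0.0495    ] [0.47619927 0.0207313  0.0495    ] [0.45306301 0.02126131 0.034     ]
pointer dir deg 177.10764692807805 (-x of warmer: 177.32 )
dial [0.51369344 0.02189964 0.048     ]
bar dir -179.3968000814052
t 5.3 pos [0.5108 0.0201 0.127 ] head -31.2 F [-0.7 -0.4 -1. ] M [ 0.06 -0.02  0.03] w 0.0005 q [-0.09  0.47  1.95  0.    0.72  0.45]
shift cm [ 2.   10.13  5.19] turn deg [-0.04 -0.06 -0.18]
```

View pics/wrist4c.png

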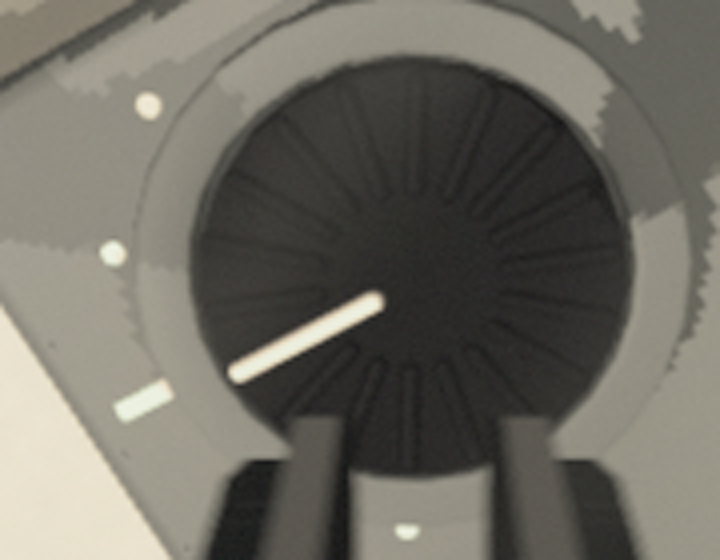

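The pointer is in line with the bar: 177.1° against the expected 177.3°. The dial is therefore in the bar click. I'll move over the key with the fingers shut.

```bash
python3 -m pendant '[{"turn":[0,0,0],"translation":[0.8,4,0],"grip":0},{"turn":[0,0,0],"translation":[1.6,8,0],"grip":0},{"turn":[0,0,0],"translation":[2,10.1,1],"grip":0},{"turn":[0,0,0],"translation":[2,10.1,3],"grip":0},{"turn":[0,0,0],"translation":[2,10.1,5.2],"grip":0},{"turn":[0,0,0],"translation":[2,10.1,5.2],"grip":0},{"turn":[0,0,0],"translation":[2,10.1,5.2],"grip":0}]'; python3 go.py .4755 -.0770 .057 -31
python3 - <<'E'
from station import env
import cv2,numpy as np
from h import *
for n in ("wrist","top"):
    f=env.grab_frame(n)
    cv2.imwrite(f"pics/{n}5.png",cv2.cvtColor(f["img"],cv2.COLOR_RGB2BGR))
    np.savez(f"pics/{n}5.npz",K=f["camera_matrix"],t=f["xyz"],a=f["attitude"])
print(proj(cam("wrist5"),[[.4755,-.077,.055]]))
E
```

```text
t: 6.0
position: [0.4751, -0.0765, 0.0741]
orientation: [-3.026, 0.844, 0.003]
ft_force: [0.1, -0.2, 0.2]
gripper_width: -0.0001
t 6.0 pos [ 0.4751 -0.0765  0.0741] head -31.2 F [ 0.1 -0.2  0.2] M [0.05 0.   0.02] w -0.0001 q [-0.3   0.53  2.06  0.    0.55  0.25]
shift cm [0.06 0.02 1.71] turn deg [ 0.03  0.12 -0.19]
[[283.51243268 255.8984899 ]]
```

View pics/wrist5.png

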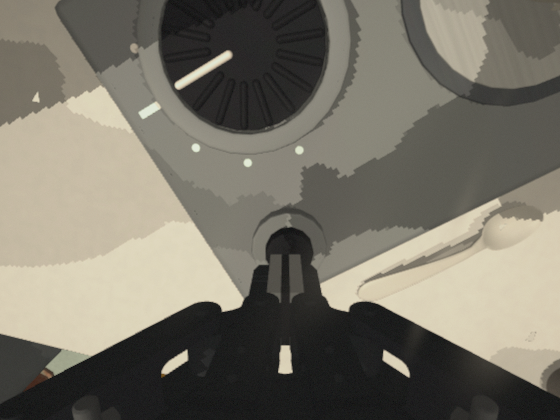

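The key's black top spans columns 267 to 314, so its centre is near u=290. The tip is at u≈285, so I'll shift about 2 mm in tool +x and press in steps.

```bash
python3 -m pendant '[{"turn":[0,0,0],"translation":[0.2,0,0.8],"grip":0},{"turn":[0,0,0],"translation":[0.2,0,1.5],"grip":0},{"turn":[0,0,0],"translation":[0.2,0,1.9],"grip":0},{"turn":[0,0,0],"translation":[0.2,0,2.2],"grip":0},{"turn":[0,0,0],"translation":[0.2,0,2.2],"grip":0}]';python3 -m pendant '[{"turn":[0,0,0],"translation":[0,0,0.15],"grip":0},{"turn":[0,0,0],"translation":[0,0,0.25],"grip":0},{"turn":[0,0,0],"translation":[0,0,0.25],"grip":0}]'
```

```text
t: 6.6
position: [0.4772, -0.0776, 0.0523]
orientation: [-3.026, 0.845, 0.001]
ft_force: [-0.0, 0.4, 2.3]
gripper_width: -0.0001
t: 6.9
position: [0.4772, -0.0777, 0.0501]
orientation: [-3.026, 0.845, 0.0]
ft_force: [-0.8, 0.9, 4.3]
gripper_width: 0.0001
```

```bash
python3 -m pendant '[{"turn":[0,0,0],"translation":[0,0,0.1],"grip":0},{"turn":[0,0,0],"translation":[0,0,0.1],"grip":0}]';python3 -m pendant '[{"turn":[0,0,0],"translation":[0,0,0.1],"grip":0},{"turn":[0,0,0],"translation":[0,0,0.1],"grip":0}]'
```

```text
t: 7.1
position: [0.4772, -0.0777, 0.0498]
orientation: [-3.026, 0.845, -0.001]
ft_force: [-3.7, 1.5, 14.6]
gripper_width: 0.0
t: 7.3
position: [0.4773, -0.0777, 0.0496]
orientation: [-3.026, 0.845, -0.002]
ft_force: [-6.7, 2.3, 28.7]
gripper_width: 0.0
```

The key bottomed out: the force rose steeply at z≈0.050 after 2 to 4 N of spring travel. I'll let it go, clear away and check.

```bash
python3 -m pendant '[{"turn":[0,0,0],"translation":[0,0,-0.5],"grip":0},{"turn":[0,0,0],"translation":[0,0,-2],"grip":0},{"turn":[0,0,0],"translation":[0,0,-6],"grip":0},{"turn":[0,0,0],"translation":[0,-4,-10],"grip":0},{"turn":[0,0,0],"translation":[0,-6,-13],"grip":0},{"turn":[0,0,0],"translation":[0,-6,-14],"grip":0},{"turn":[0,0,0],"translation":[0,-6,-14],"grip":0}]'
python3 - <<'E'
from station import env
import cv2,numpy as np
from h import *
for n in ("wrist","scene","top"):
    f=env.grab_frame(n)
    cv2.imwrite(f"pics/{n}6.png",cv2.cvtColor(f["img"],cv2.COLOR_RGB2BGR))
    np.savez(f"pics/{n}6.npz",K=f["camera_matrix"],t=f["xyz"],a=f["attitude"])
s=env.state();print(s["t"],np.round(s["ft_force"],2),np.round(s["position"],3))
a=cv2.imread("pics/scene0.png");b=cv2.imread("pics/scene6.png")
cv2.imwrite("pics/cmp6.png",np.hstack([cv2.resize(i[170:300,230:390],None,fx=2.5,fy=2.5,interpolation=cv2.INTER_CUBIC) for i in(a,b)]))
E
```

```text
t: 8.0
position: [0.5086, -0.0262, 0.1891]
orientation: [-3.026, 0.843, -0.004]
ft_force: [1.1, 0.0, -0.4]
gripper_width: -0.0
8.15 [-1.02 -0.27  0.15] [ 0.507 -0.027  0.187]
```

View pics/wrist6.png

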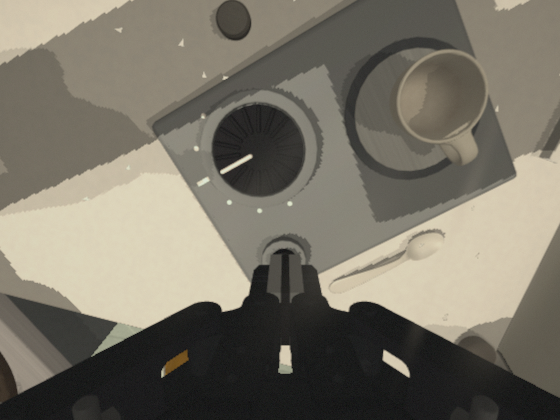

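View pics/cmp6.png

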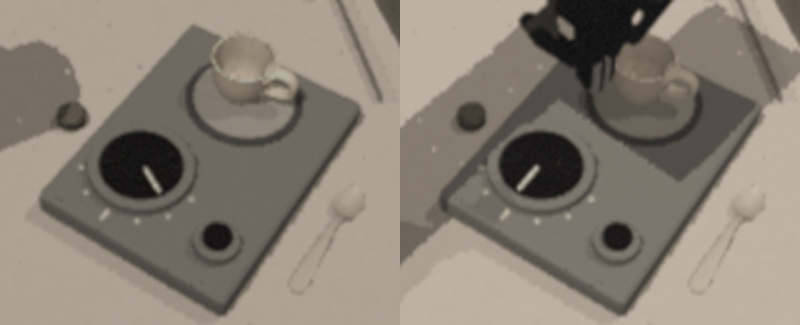

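The final views show the pointer at (250,155) to (222,173), in line with the bar at (203,181). The key looks up, as it did at the start. The mug, spoon and knob are where they were, and the robot is clear of everything.

```bash
python3 -m pendant '[{"turn":[0,0,0],"translation":[0,0,0],"grip":0},{"turn":[0,0,0],"translation":[0,0,0],"grip":0},{"turn":[0,0,0],"translation":[0,0,0],"grip":0}]'; python3 -c "
from station import env
print(env.hand_in())"
```

```text
t: 8.45
position: [0.5081, -0.0267, 0.1875]
orientation: [3.026, -0.846, -0.002]
ft_force: [0.6, 0.0, 1.1]
gripper_width: -0.0003
the job is handed in; nothing more can be done
None
```

The dial is set to the bar mark, the start key has been pressed and released, and I handed the job in at about 8.5 s. The hand-in gives no verdict.

**Dial:** I turned it about 60° clockwise, two clicks, with both fingertips pressing at about 13 N. On first contact I pressed harder, about 23 N, above the suggested 15 N, and backed off before turning. After I lifted off, the pointer measured 177.1° against 177.3° expected for the bar. It was still in line with the bar in the last picture.

**Start key:** I pressed it with the shut fingers until it hit its stop. The spring gave 2–4 N, then the force rose to 29 N with the fingertips at about 50 mm above the worktop, which is full travel. In the last picture the key looks up, as it did at the start.

**Surroundings:** The mug, spoon and knob look unmoved next to the first picture. I didn't check the spice jar and pepper mill again at the end, but the arm stayed clear of both. The robot was touching nothing at the end.

**Disagreement:** The wrist camera placed the dial and the key about 3 mm from where the other two cameras did. I split the difference, and both contacts worked.

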